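Open the jig guard and fit the spacer plate

ROBOT

A 7-joint arm with a two-finger parallel gripper is mounted at the origin on a cart in front of the work surface, level with it; the furniture and walls round the work are solid. World frame = base frame: x ahead of the robot, y to its left, z up, the work surface at z = 0. Lengths are in m, angles in rad, forces in N, time in s.
With the tool pointing down it reaches from about 0.425 to 0.925 m from the base axis. Payload 6.8 kg.
Tool frame: the origin (TCP) lies on the centre line of the jaws, within the pads' length; the fingertips stand bot.tip_reach ahead of it and the grasp point (between the pads) lies 3 mm ahead of it (bot.tip_reach is the distance from the TCP to the fingertips, in m); z points along the fingers, y is the line along which they close (so a half turn about z gives the same grasp; the last joint's range is limited). The gripper opens to 85 mm and grips with 20 to 120 N. Pads are 22 mm wide; open, the fingers measure 114 mm over their backs; the gripper's body (76 mm by 85 mm) begins 54 mm behind the grasp point. The pads swing forward as they close: fully open they stand 13 mm farther back than shut.
Start: joints at [-1.437, 0.477, 0.022, 1.555, -0.011, 1.109, -0.083], TCP at [0.162, 0.655, 0.253] pointing down, gripper open.
Joint ranges: [-2.96, 2.96], [-0.34, 2.1], [-1.41, 1.46], [0.24, 2.44], [-1.37, 4.51], [0.17, 1.92], [-2.96, 2.96]. Speed limits (rad/s): [2.39, 2.39, 3.14, 3.14, 3.14, 3.14, 3.14].

INTERFACE

Orientations are given as a unit quaternion [w, x, y, z].
In Python, from station import bot gives the robot as it stands.
- The arm moves only by the tool jog_arm, never from a script. Its argument "deltas" is a list of rows, each a list of 7 numbers: the shift along the world's x, y, z in m, then the turn, a rotation vector about the world's x, y, z in rad, then the opening, from 0 (shut) to 1 (fully open). In form: [[x, y, z, rx, ry, rz, grip], ...]. A call has 1 to 10 rows; each row shifts and turns the commanded pose from where the row before left it; what a row does not reach is not made up. A row lasts 1/10 s, in which the tool goes at most 50 mm and 8.59 degrees, less where a joint would pass 70% of its speed; a pose out of reach is approached as far as the arm can. A call with a gripper value outside its range is refused whole. The fingers move at their own pace and stop on an object; "newtons" is the grip in N (left out, the last holds). Time passes only in rows, so rows that do not move let the fingers close. It gives the time, the measured TCP pose, the force, the opening and the grip force at its end, in the units of the state.
- bot.get_obs(): the state, without advancing time (a new reading comes with each control period).
- bot.read_camera(name): name is "scene" or "top"; returns a dict with "img" (480x640x3 uint8, red, green, blue), "K" (3x3 intrinsics, pixels), "eye" and "attitude" of the camera in the world. Camera axes: x right, y down, z forward; pixel columns grow to the right and rows downward; lengths in m; the calibration is good to about 2 mm. A picture is of the moment at which its call begins. There is no depth.
- bot.hand_in(): hands the job in; it is judged then, once.
The state is a dict: "t": time; "q": joint angles; "joint_vel": joint speeds; "joint_torque": joint torques, N m; "eef_pos": TCP position; "tool_rot": TCP orientation; "contact_force": force on the tool from outside, world axes, zero at the start; "torque": the same for the moment, N m; "gripper_width": opening from 0.0 (shut) to 1.0 (fully open); "grasp_force": force on a finger pad.
Only numpy, scipy, OpenCV 4.12 (cv2) and the standard library are available. Lean on these libraries where they do the work, as an engineer would, in place of code of your own. Each camera call takes 0.05 s, during which the arm holds its last target. There are 200 camera calls.

TASK

Get the small metal jig ready: swing its hinged guard up and right over until it leans back on its stop and stays open by itself. Then take the thinner of the two metal spacer plates out of the slanted wooden rack and, standing on its long edge, push it into the gap between the jig's two cheeks until it sits flat on the bed and its end is fully home against the back stop, and let go. Leave the thicker plate in the rack, and do not disturb the jar, the spray bottle or the small blue carton.

Things in the scene. Friction and masses are not known exactly. Their poses are not given: they have to be found in the camera images.
- jig: Fixed metal jig. Origin: centre of the underside of its dark bed, 200 (x) x 120 (y) x 14 mm (bed top z = 14). x runs from the handle bar's side along the gap to the back stop and hinge; z up. Hinge posts at x = 85, y = +-50 reach z = 76; stop lugs just behind, z = 101. The closed guard covers the gap, lower than the top of a plate standing on the bed.
- guard (a joint): Guard angle, rad: 0 closed (level), 1.57 upright = its balance point, 1.85 leaning back on its stop. Lightly damped hinge, no spring or latch: let go below 1.57 it falls shut, beyond it falls on to the stop. Grey sheet 120 x 106 x 4 mm with 13 mm downturned rims, about 0.3 kg, 2 N at the bar lifts it.
- guard_bar (a point): Middle of the guard's round steel handle bar, diameter 10 mm, 76 mm long, parallel to the hinge (jig y), held by an arm at each end; 43 mm of open space between its axis and the guard's front edge. Closed: at (-85, 0, 70) mm in the jig's frame; it moves on a circle of radius 170 mm about guard_hinge.
- guard_hinge (a point): Middle of the guard's hinge axis (along jig y), at (85, 0, 70) mm in the jig's frame. Fixed.
- gap_end (a point): Closed end of the gap: on the bed, middle of the back stop's face, at (60, 0, 14) mm in the jig's frame. The stop's block is 14 mm deep, 68 mm wide, top at z = 50.
- gap_mouth (a point): Mouth of the gap, on the bed, at (-5, 0, 14) mm in the jig's frame. The gap is 20 mm wide, straight, open above, between two cheeks (each 24 mm thick, top at jig z = 44) that run from here 65 mm along jig x to the back stop. Before the mouth, lead-in plates as tall as the cheeks flare to 35 mm wide at jig x = -21.
- rack: Fixed slanted wooden rack. Origin: centre of the underside of its base, 196 (x) x 112 (y) x 12 mm; z up. Two notches one behind the other (see notch_0, notch_1); either plate may be in either notch. Clear space between the two leaning plates, square to their faces: 65 mm if the thick one is in front (-x), else 79 mm; measured along the lean, the front plate's top stands 55 mm higher than the rear one's.
- notch_0 (a point): Lowest corner of the front notch, at (-45, 0, 35) mm in the rack's frame. A plate stands in a notch on its long edge and leans 30 degrees, top towards rack -x. Only two slim rails (14 mm wide, at y = +-38 mm) carry it: rests reach 28 mm up its lower face, feet 38 mm long under its edge; the middle 62 mm are open down to the base.
- notch_1 (a point): Lowest corner of the rear notch, at (65, 0, 35) mm in the rack's frame; same form.
- spacer_thin: The plate to fit: aluminium, 16 mm thick (own x), 100 mm long (own y), 65 mm high (own z), about 0.24 kg, loose. Origin: middle of the bottom edge of the face lying on the rack, so it fills x 0 to 16, y -50 to 50, z 0 to 65 mm. In the rack its z leans 30 degrees from vertical. Fits either way round.
- spacer_thin_mid (a point): Centre of the thin plate. Home: at (10, 0, 46.5) mm in the jig's frame, plate length along jig x; its upper 35 mm then stand above the cheeks and 35 mm of its length are out in front of the gap's mouth.
- spacer_thick: The other plate, which stays in the rack: same but 30 mm thick (own x 0 to 30), about 0.36 kg, loose. Origin likewise.
- screw_jar: Bystander, loose: plain white screw jar, 64 mm diameter, 66 mm high; origin under its centre.
- spray_bottle: Bystander, loose: white pump spray bottle, 49 mm diameter, 174 mm high; origin under its centre.
- blue_carton: Bystander, loose: small blue carton, about 62 x 60 x 61 mm; origin under its centre.

How it is judged:
On the way, in this order (a step that is already met when the one before it is completed fails the run):
1. the guard has been swung over and stays open by itself, untouched (value of joint guard above 1.75 rad and contact force between the fingers and jig below 0.3 N), for 0.3 s.
2. the thin plate is home in the gap (x of spacer_thin_mid in the frame of jig between 0.006 and 0.014 m and y of spacer_thin_mid in the frame of jig between -0.004 and 0.004 m and z of spacer_thin_mid in the frame of jig between 0.0425 and 0.0505 m and angle between the y axis of spacer_thin and the x axis of jig, either way round below 0.08 rad and angle between the z axis of spacer_thin and the z axis of jig, either way round below 0.08 rad), for 0.2 s.
At the end, for the whole second after the job is handed in: The guard leans back open (over 1.75 rad). The thin plate stands on its long edge in the gap, straight within 0.08 rad, on the bed, centred and against the back stop within 4 mm each, at rest. The thick plate is in the rack, within 15 mm of its start (all of step 2 and value of joint guard above 1.75 rad and linear speed of spacer_thin below 0.01 m/s and distance of spacer_thick from where it was at the start of the episode below 0.015 m); the robot touches nothing.
It fails at once if the thick plate was moved more than 30 mm (distance of spacer_thick from where it was at the start of the episode above 0.03 m).
It fails at once if the jar was moved more than 30 mm or tipped (distance of screw_jar from where it was at the start of the episode above 0.03 m or angle between screw_jar's own z axis and vertical above 0.4 rad).
It fails at once if the spray bottle was moved more than 30 mm or tipped (distance of spray_bottle from where it was at the start of the episode above 0.03 m or angle between spray_bottle's own z axis and vertical above 0.4 rad).
It fails at once if the blue carton was moved more than 30 mm or tipped (distance of blue_carton from where it was at the start of the episode above 0.03 m or angle between blue_carton's own z axis and vertical above 0.4 rad).
It also fails if it takes over 58 s, if anything falls off the work surface, if the arm or the gripper's body presses on something with over 40 N, if the wrist force passes 120 N, or if a joint passes its speed limit or range.

## Working session

There is one attempt and no reset: what is moved stays moved. The work goes in short steps, Python scripts to look and compute and a tool call to move; the robot and the scene stay as the last step left them, time stands still between calls to the robot, and variables do not carry over. Pictures are saved under pics/ and viewed, at most 14 in all, crops included, and the job is handed in when it is done.

Besides the shell and the picture viewer there is one more tool, called after "Emit:" as a command line: name --pt "numbers of a row" for each row, then --argument value for the rest. jog_arm: Moves the arm, as the interface text tells. Its arguments: {"type":"object","properties":{"deltas":{"type":"array"},"newtons":{"type":"number"}},"required":["deltas"]}

```bash
mkdir -p pics; ls; python3 - <<'E'
from station import bot
import cv2,numpy as np
for n in ("scene","top"):
    c=bot.read_camera(n); cv2.imwrite(f"pics/{n}0.png",c["img"][:,:,::-1]); print(n,c["K"],c["eye"],c["attitude"])
print(bot.get_obs(),bot.tip_reach)
E
```

```text
pics
scene [[605.57236154   0.         332.71947082]
 [  0.         605.57236154 241.10392711]
 [  0.           0.           1.        ]] [-0.28817181 -0.71912449  0.73905667] [-0.41793513  0.77838873 -0.41848241  0.21050815]
top [[447.49591084   0.         310.54860162]
 [  0.         447.49591084 245.25407242]
 [  0.           0.           1.        ]] [ 0.31471726 -0.22064577  0.98313748] [-0.08261024  0.78822958 -0.60611077  0.06707767]
{'t': 0.1, 'q': array([-1.43708062,  0.47774082,  0.02238432,  1.55633259, -0.01149857,
        1.10932492, -0.08306951]), 'joint_vel': array([-0.0002878 , -0.00259972,  0.0027348 , -0.00173055,  0.00079503,
       -0.00027865, -0.00101501]), 'joint_torque': array([ 4.76159767e-03, -5.97763145e+01,  1.61341891e+00, -2.81954437e+01,
        1.27798511e-02,  5.02995565e-03,  1.76347368e-05]), 'eef_pos': array([0.1615539 , 0.65487103, 0.25241649]), 'tool_rot': array([-2.97667171e-05,  1.20606321e-01,  9.92700062e-01, -8.37947856e-04]), 'contact_force': array([0.02449106, 0.38157904, 0.05837392]), 'torque': array([ 0.02237614,  0.06424346, -0.01690855]), 'grasp_force': 0.0, 'gripper_width': 1.0047346717496528} 0.022
```

View pics/scene0.png

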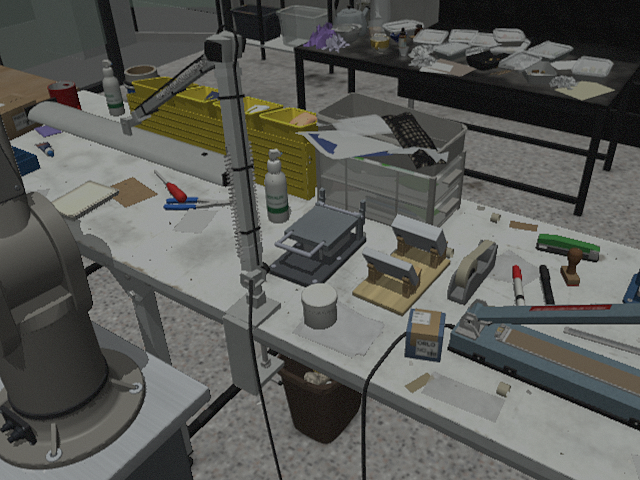

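View pics/top0.png

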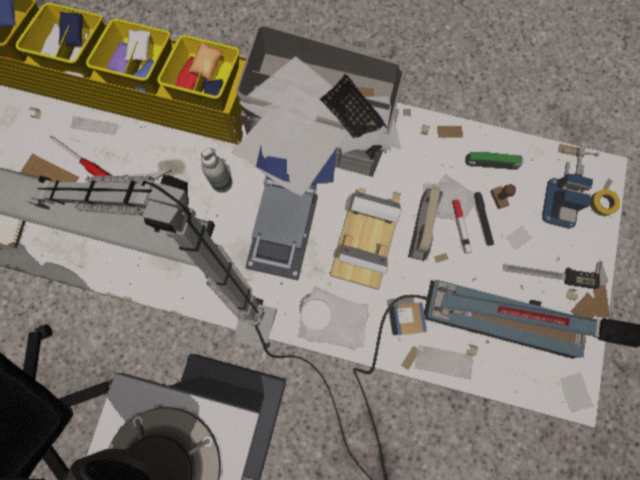

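The scene picture shows the jig (about 320,245) with the guard's bar towards the robot, the rack at (405,265), the jar at (320,305), the carton at (425,335), the bottle at (277,185) and a tall lamp mast at (245,200). In the top picture the jig is at (283,225), the rack at (367,240) and the mast foot at (255,325).

```bash
cat > h.py <<'E'
import numpy as np,cv2
from scipy.spatial.transform import Rotation as R
def rot(q): return R.from_quat([q[1],q[2],q[3],q[0]])
def proj(c,P):
    p=rot(c["attitude"]).inv().apply(np.atleast_2d(P)-c["eye"]); p=p@c["K"].T; return p[:,:2]/p[:,2:]
def plane(c,uv,z):
    uv=np.atleast_2d(np.array(uv,float)); d=np.c_[uv,np.ones(len(uv))]@np.linalg.inv(c["K"]).T
    d=rot(c["attitude"]).apply(d); s=(z-c["eye"][2])/d[:,2]; return c["eye"]+d*s[:,None]
def crop(c,x0,y0,w,h,f,name):
    cv2.imwrite(name,cv2.resize(c["img"][y0:y0+h,x0:x0+w,::-1],None,fx=f,fy=f,interpolation=cv2.INTER_CUBIC))
E
python3 - <<'E'
from station import bot
from h import *
s=bot.read_camera("scene");t=bot.read_camera("top")
np.set_printoptions(precision=3,suppress=True)
for n,uv,z in [("jig",(283,225),.05),("rack",(367,240),.03),("mastfoot",(257,318),0.02),("masttop?",(165,205),.5),("jar",(317,315),.066),("carton",(408,317),.06),("bottle",(210,157),.17)]:
    print(n,plane(t,uv,z))
print(proj(t,[[0,0,0],[.16,.65,.25]]),proj(s,[[0,0,0],[.16,.65,.25]]))
crop(t,235,165,180,130,4.4,"pics/tc.png"); crop(s,260,180,200,145,4,"pics/sc.png")
E
```

```text
jig [[ 0.539 -0.105  0.05 ]]
rack [[ 0.559 -0.289  0.03 ]]
mastfoot [[ 0.335 -0.103  0.02 ]]
masttop? [[ 0.419 -0.026  0.5  ]]
jar [[ 0.371 -0.224  0.066]]
carton [[ 0.416 -0.405  0.06 ]]
bottle [[0.605 0.053 0.17 ]]
[[ 162.793  467.153]
 [-234.194  295.8  ]] [[ 67.398 405.257]
 [-96.574 132.597]]
```

View pics/tc.png

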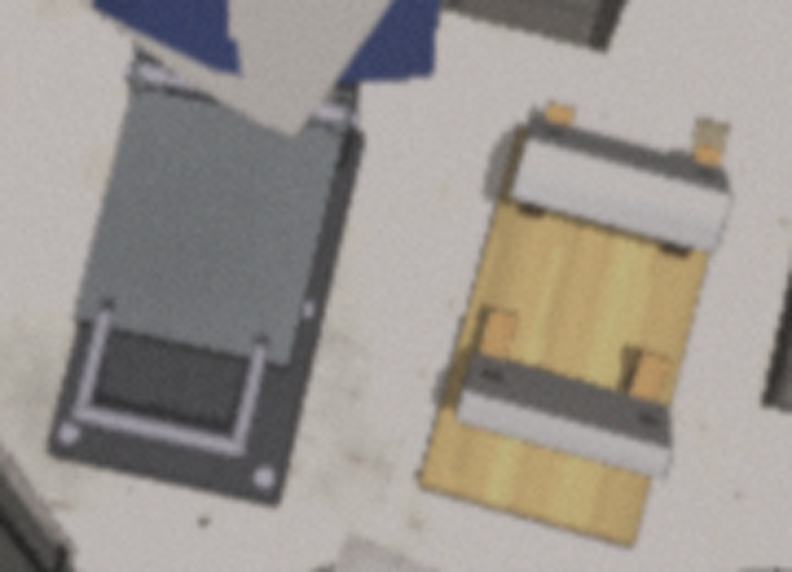

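View pics/sc.png

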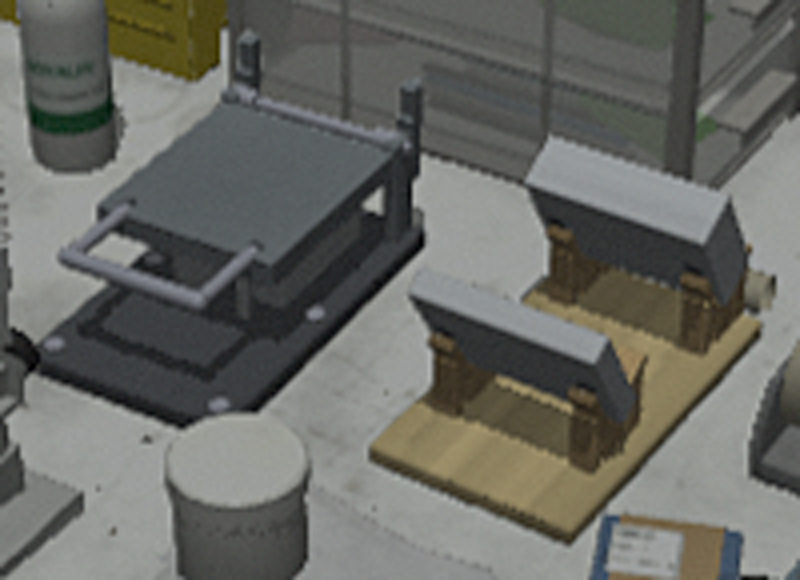

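The crops show the thin plate in the front notch (top face near (565,430) in the top crop), the thick one in the rear notch (620,190), and the bar ends at top-crop (82,412) and (240,445). Next I measure precisely, and triangulate the mast, since it may stand in the arm's way.

```bash
cat >> h.py <<'E'
def tri(cs,uvs):
    A=np.zeros((3,3));b=np.zeros(3);L=[]
    for c,uv in zip(cs,uvs):
        d=rot(c["attitude"]).apply(np.linalg.inv(c["K"])@[*uv,1]);d/=np.linalg.norm(d);M=np.eye(3)-np.outer(d,d);A+=M;b+=M@c["eye"];L.append(M)
    p=np.linalg.solve(A,b); return p,max(np.linalg.norm(M@(p-c["eye"])) for M,c in zip(L,cs))
np.set_printoptions(precision=4,suppress=True)
E
python3 - <<'E'
from station import bot
from h import *
s=bot.read_camera("scene");t=bot.read_camera("top")
T=lambda u,v:(235+(u-1.7)/4.4,165+(v-1.7)/4.4)
S=lambda u,v:(260+(u-1.5)/4,180+(v-1.5)/4)
P=[("mast top",(225,40),(165,190)),("boom end",(128,125),(42,185)),("barL",S(68,258),T(82,412)),("barR",S(202,300),T(240,445)),
("bed near R",S(205,425),T(278,503)),("bed near L",S(35,365),T(50,453)),("screwNL",S(55,344),T(68,433)),("screwNR",S(220,405),T(264,477)),("screwR",S(316,313),T(307,309)),
("rackNL",S(370,450),T(418,484)),("rackNR",S(570,540),T(634,544)),
("p0 TL upper",S(415,275),T(470,350)),("thin near top edge L",S(413,293),T(460,418)),("thin near top edge R",S(607,367),T(665,473)),("thin far top R",S(607,330),T(670,440)),
("thick nearL",S(527,180),T(512,195)),("thick nearR",S(705,245),T(715,247)),("thick farR",S(735,193),T(730,195)),
("mast foot",(250,310),(258,320)),("bottletop",(275,153),(209,153))]
for n,a,b in P:
    p,e=tri((s,t),(a,b)); print(n,p,round(e,4))
print(proj(t,[[.335,-.103,z] for z in(0,.2,.4,.6,.8)]).round(),proj(s,[[.335,-.103,z] for z in(0,.2,.4,.6,.8)]).round())
E
```

```text
mast top [ 0.4459 -0.0014  0.4563] 0.0016
boom end [0.4514 0.3067 0.2342] 0.0069
barL [ 0.45   -0.0676  0.0706] 0.0004
barR [ 0.4543 -0.1445  0.0721] 0.0012
bed near R [ 0.4366 -0.162   0.0164] 0.0035
bed near L [ 0.4365 -0.0486  0.0059] 0.0022
screwNL [ 0.4468 -0.0553  0.0154] 0.0013
screwNR [ 0.4503 -0.1554  0.0162] 0.0011
screwR [ 0.538  -0.1535  0.017 ] 0.0006
rackNL [ 0.4677 -0.2303  0.0089] 0.0012
rackNR [ 0.4659 -0.3408  0.006 ] 0.0001
p0 TL upper [ 0.5192 -0.2317  0.0823] 0.0062
thin near top edge L [ 0.4894 -0.2405  0.0915] 0.0011
thin near top edge R [ 0.4903 -0.3392  0.0877] 0.0026
thin far top R [ 0.5021 -0.3347  0.0995] 0.0004
thick nearL [ 0.599  -0.2383  0.093 ] 0.0012
thick nearR [ 0.5993 -0.336   0.0899] 0.0003
thick farR [ 0.6216 -0.337   0.1067] 0.0025
mast foot [ 0.3291 -0.101   0.005 ] 0.0046
bottletop [0.614  0.0585 0.1667] 0.0005
[[258. 319.]
 [245. 313.]
 [224. 303.]
 [182. 283.]
 [ 51. 222.]] [[ 256.  311.]
 [ 244.  220.]
 [ 231.  107.]
 [ 213.  -39.]
 [ 189. -232.]]
```

Thin plate is in front. The lamp mast slants from (0.33,-0.10,0) to (0.446,0.00,0.456) with its boom towards +y, so I cross over it high, then come down on the right.

Emit:
jog_arm --pt "0 0 0.05 0 0 0 1" --pt "0 0 0.05 0 0 0 1" --pt "0 0 0.05 0 0 0 1" --pt "0 0 0.05 0 0 0 1" --pt "0 0 0.05 0 0 0 1" --pt "0 0 0.05 0 0 0 0.4" --pt "0 0 0.05 0 0 0 0.4" --pt "0.035 -0.025 0 0 0 -0.1 0.4" --pt "0.04 -0.03 0 0 0 -0.1 0.4" --pt "0.04 -0.03 0 0 0 -0.1 0.4"

```text
t: 1.3
eef_pos: [0.2775, 0.5696, 0.6034]
tool_rot: [0.0, 0.269, 0.963, 0.0]
contact_force: [0.3, 0.4, -0.0]
gripper_width: 0.401
grasp_force: 0.0
```

Emit:
jog_arm --pt "0.04 -0.03 0 0 0 -0.1 0.4" --pt "0.04 -0.03 0 0 0 -0.1 0.4" --pt "0.04 -0.03 0 0 0 -0.1 0.4" --pt "0.035 -0.035 0 0 0 -0.1 0.4" --pt "0.035 -0.035 0 0 0 -0.1 0.4" --pt "0.03 -0.04 0 0 0 -0.1 0.4" --pt "0.02 -0.045 0 0 0 -0.1 0.4" --pt "0.01 -0.045 0 0 0 -0.1 0.4" --pt "0 -0.045 0 0 0 -0.1 0.4" --pt "0 -0.045 0 0 0 -0.09 0.4"

```text
t: 2.3
eef_pos: [0.5267, 0.1882, 0.6031]
tool_rot: [-0.0, 0.695, 0.719, -0.0]
contact_force: [0.6, 0.6, -0.0]
gripper_width: 0.399
grasp_force: 0.0
```

Emit:
jog_arm --pt "0 -0.045 0 0 0 0 0.4" --pt "0 -0.045 0 0 0 0 0.4" --pt "0 -0.045 0 0 0 0 0.4" --pt "0 -0.045 0 0 0 0 0.4" --pt "0 -0.045 0 0 0 0 0.4" --pt "0 -0.045 0 0 0 0 0.4" --pt "0 0 0 0 0 0 0.4"

```text
t: 3.0
eef_pos: [0.5249, -0.0874, 0.6042]
tool_rot: [0.001, 0.697, 0.717, -0.0]
contact_force: [-0.6, -0.3, 0.6]
gripper_width: 0.4
grasp_force: 0.0
```

Emit:
jog_arm --pt "-0.009 -0.015 -0.02 0.025 0 0 0.4" --pt "-0.009 -0.015 -0.04 0.025 0 0 0.4" --pt "-0.009 -0.015 -0.04 0.025 0 0 0.4" --pt "-0.009 -0.015 -0.045 0.025 0 0 0.4" --pt "-0.009 -0.01 -0.045 0.025 0 0 0.4" --pt "-0.009 -0.01 -0.045 0.025 0 0 0.4" --pt "-0.009 0.005 -0.045 0.025 0 0 0.4" --pt "-0.009 0.01 -0.045 0.025 0 0 0.4" --pt "0 0.02 -0.05 0 0 0 0.4" --pt "0 0 0 0 0 0 0.4"

```text
t: 4.0
eef_pos: [0.4509, -0.1226, 0.2273]
tool_rot: [-0.074, 0.689, 0.718, 0.069]
contact_force: [-1.4, 0.5, -0.5]
gripper_width: 0.402
grasp_force: 0.0
```

```bash
python3 - <<'E'
from station import bot
from h import *
s=bot.read_camera("scene");t=bot.read_camera("top"); o=bot.get_obs()
print(o["eef_pos"],o["q"],proj(s,o["eef_pos"]),proj(t,o["eef_pos"]))
a=cv2.resize(s["img"][0:330,150:470],(582,600)); 
cv2.imwrite("pics/hov.png",a[:,:,::-1])
E
```

```text
[ 0.455  -0.1261  0.2327] [-0.3382  0.2401  0.7061  2.0473 -0.4032  1.0217  0.6305] [[297.3514 177.2013]] [[275.7761 246.7012]]
```

View pics/hov.png

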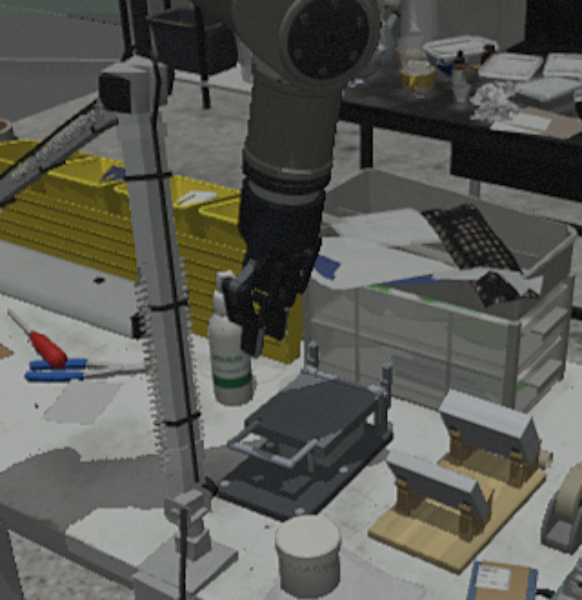

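The picture shows the wrist clear of the mast (mast at 150,150 to 190,500; wrist at 280,200), with the bar at (275,450) still free below the open fingers.

Emit:
jog_arm --pt "-0.001 0.002 -0.045 0 0 0 0.4" --pt "-0.001 0.002 -0.045 0 0 0 0.4" --pt "-0.001 0.002 -0.045 0 0 0 0.4" --pt "0 0 -0.022 0 0 0 0.4" --pt "0 0 0 0 0 0 0.4" --pt "0 0 0 0 0 0 0.0" --pt "0 0 0 0 0 0 0.0" --pt "0 0 0 0 0 0 0.0" --newtons 25

```text
t: 4.9
eef_pos: [0.4518, -0.1211, 0.0772]
tool_rot: [-0.068, 0.69, 0.717, 0.073]
contact_force: [-5.2, -2.4, 5.7]
gripper_width: 0.108
grasp_force: 24.6
```

Emit:
jog_arm --pt "0.0015 0 0.022 0 0 0 0" --pt "0.0044 0 0.022 0 0 0 0" --pt "0.007 0 0.021 0 0 0 0" --pt "0.01 0 0.02 0 0 0 0" --pt "0.0125 0 0.0185 0 0 0 0" --pt "0.0145 0.001 0.0167 0 0 0 0" --pt "0.0167 0.001 0.0145 0 0 0 0" --pt "0.0185 0.001 0.0125 0 0 0 0"

```text
t: 5.7
eef_pos: [0.535, -0.1181, 0.226]
tool_rot: [-0.07, 0.69, 0.717, 0.072]
contact_force: [-6.3, -1.6, 5.1]
gripper_width: 0.099
grasp_force: 25.1
```

Emit:
jog_arm --pt "0.02 0.001 0.01 0 0 0 0" --pt "0.021 0.001 0.007 0 0 0 0" --pt "0.022 0.001 0.0044 0 0 0 0" --pt "0.022 0.001 0.0015 0 0 0 0" --pt "0 0 0 0 0 0 0"

```text
t: 6.2
eef_pos: [0.6251, -0.1145, 0.249]
tool_rot: [-0.065, 0.689, 0.718, 0.073]
contact_force: [-0.6, -1.5, 6.7]
gripper_width: 0.104
grasp_force: 25.9
```

Emit:
jog_arm --pt "0.018 0.001 -0.001 0 0 0 0" --pt "0.017 0 -0.003 0 0 0 0" --pt "0 0 0 0 0 0 0" --pt "0 0 0 0 0 0 0.4" --pt "0 0 0 0 0 0 0.4" --pt "0 0 0.02 0 0 0 0.4" --pt "0 0 0.04 0 0 0 0.4" --pt "0 -0.01 0.04 0 0 0 0.4" --pt "0 -0.01 0 0 0 0 0.4"

```text
t: 7.1
eef_pos: [0.6582, -0.1332, 0.3478]
tool_rot: [-0.065, 0.689, 0.718, 0.075]
contact_force: [-0.4, -0.9, -0.2]
gripper_width: 0.402
grasp_force: 0.0
```

```bash
python3 - <<'E'
from station import bot
from h import *
s=bot.read_camera("scene");t=bot.read_camera("top"); o=bot.get_obs()
print(o["eef_pos"],o["q"],o["contact_force"])
a=cv2.resize(s["img"][60:310,250:480],None,fx=2.3,fy=2.3,interpolation=cv2.INTER_CUBIC)
cv2.imwrite("pics/open.png",a[:,:,::-1])
E
```

```text
[ 0.6561 -0.134   0.3426] [-0.2588  0.5028  0.6945  1.4642 -0.5088  1.3832  0.5435] [ 0.2809 -0.3089 -1.2814]
```

View pics/open.png

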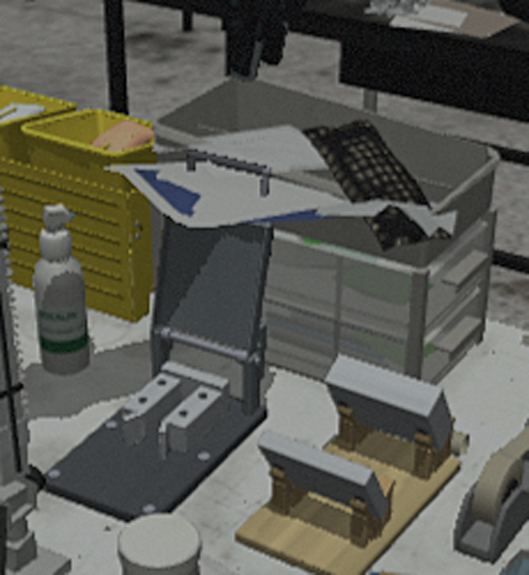

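The picture shows the guard leaning back on its stop with the fingers clear (bar at 230,165), the gap between the cheeks at (180,405), and both plates in place. Next I go to a tilted hover over the thin plate.

Emit:
jog_arm --pt "-0.02 -0.025 0.01 -0.1 0 0 0.5" --pt "-0.03 -0.026 0 -0.1 0 0 0.5" --pt "-0.03 -0.026 0 0 -0.075 0 0.5" --pt "-0.03 -0.026 0 0 -0.075 0 0.5" --pt "-0.03 -0.026 0 0 -0.075 0 0.5" --pt "-0.03 -0.026 -0.01 0 -0.075 0 0.5" --pt "-0.026 0 -0.03 0 -0.075 0 0.5" --pt "0 0 -0.04 0 -0.075 0 0.5" --pt "0 0 -0.04 0 -0.075 0 0.5" --pt "0 0 0 0 0 0 0.5"

```text
t: 8.2
eef_pos: [0.459, -0.2813, 0.2436]
tool_rot: [0.17, 0.671, 0.701, 0.173]
contact_force: [-0.0, 0.6, -0.1]
gripper_width: 0.502
grasp_force: 0.0
```

```bash
python3 - <<'E'
from station import bot
from h import *
s=bot.read_camera("scene");t=bot.read_camera("top"); o=bot.get_obs()
print(o["eef_pos"],o["q"],o["contact_force"]);M=rot(o["tool_rot"]).as_matrix();print(M)
w=rot(o["tool_rot"])
g=R.from_matrix(np.array([[0,.8660,.5],[1,0,0],[0,.5,-.866]])) # x_t=+y? check det
print(np.linalg.det(g.as_matrix()),(g*w.inv()).as_rotvec())
a=cv2.resize(t["img"][165:315,235:415],None,fx=4,fy=4,interpolation=cv2.INTER_CUBIC)
cv2.imwrite("pics/t2.png",a[:,:,::-1])
E
```

```text
[ 0.4624 -0.2836  0.248 ] [-0.1314  0.1331  0.797   2.1979 -0.7683  0.5818  1.2842] [ 0.9533 -0.5999  1.2279]
[[-0.0421  0.8796  0.4738]
 [ 0.9991  0.0418  0.0111]
 [-0.0101  0.4738 -0.8806]]
0.9999999999999994 [ 0.0107 -0.0297 -0.042 ]
```

View pics/t2.png

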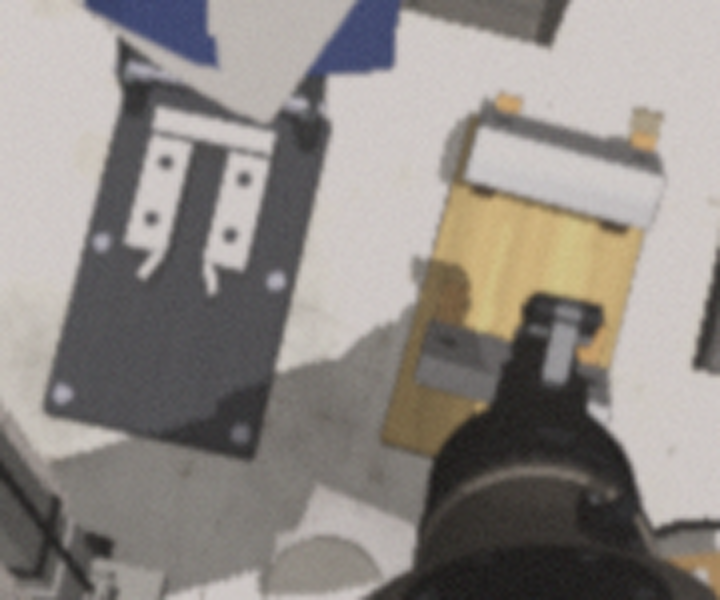

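The top crop shows four bed screws (101,241), (276,280), (62,393), (241,433), four cheek-top holes (165,161), (151,217), (244,179), (230,234), and the back stop's front edge (153,131)–(270,158). I use these for the jig's pose.

```bash
python3 - <<'E'
from station import bot
from h import *
s=bot.read_camera("scene");t=bot.read_camera("top")
T=lambda U,V:(235+(U-1.5)/4,165+(V-1.5)/4)
S=lambda U,V:(250+(U-.65)/2.3,60+(V-.65)/2.3)
H=[((165,161),(162,382)),((151,217),(141,400)),((244,179),(201,394)),((230,234),(181,413))]
for a,b in H: print("hole",tri((t,s),(T(*a),S(*b))),plane(t,T(*a),.044)[0],plane(s,S(*b),.044)[0])
for a in [(101,241),(276,280),(62,393),(241,433)]: print("screw",plane(t,T(*a),.015)[0])
print("inner",plane(t,[T(*a) for a in [(190,150),(165,245),(227,155),(206,250)]],.044))
print("stop",plane(t,[T(153,131),T(270,158)],.050))
E
```

```text
hole (array([ 0.5806, -0.0781,  0.0456]), np.float64(0.0009812291088307425)) [ 0.5804 -0.0771  0.044 ] [ 0.5833 -0.0774  0.044 ]
hole (array([ 0.548 , -0.0786,  0.0442]), np.float64(0.00024912033654035936)) [ 0.5479 -0.0784  0.044 ] [ 0.5485 -0.0786  0.044 ]
hole (array([ 0.5808, -0.1222,  0.0478]), np.float64(0.0002422000797828206)) [ 0.5817 -0.1216  0.044 ] [ 0.5857 -0.1191  0.044 ]
hole (array([ 0.5493, -0.1223,  0.0451]), np.float64(0.00026082087672385724)) [ 0.5498 -0.1224  0.044 ] [ 0.5505 -0.1212  0.044 ]
screw [ 0.5345 -0.0509  0.015 ]
screw [ 0.5381 -0.1511  0.015 ]
screw [ 0.4463 -0.0543  0.015 ]
screw [ 0.4502 -0.1549  0.015 ]
inner [[ 0.59   -0.0886  0.044 ]
 [ 0.5347 -0.09    0.044 ]
 [ 0.5925 -0.109   0.044 ]
 [ 0.5378 -0.1122  0.044 ]]
stop [[ 0.5935 -0.0671  0.05  ]
 [ 0.5951 -0.1328  0.05  ]]
```

Emit:
jog_arm --pt "0 -0.003 -0.02 0 -0.03 -0.04 0.5" --pt "0 -0.003 -0.04 0 0 0 0.5" --pt "0 0 -0.03 0 0 0 0.5" --pt "0 0 0 0 0 0 0.5"

```text
t: 8.8
eef_pos: [0.4629, -0.2886, 0.1584]
tool_rot: [0.186, 0.681, 0.685, 0.18]
contact_force: [-0.5, 0.4, 0.5]
gripper_width: 0.503
grasp_force: 0.0
```

Emit:
jog_arm --pt "0.01 0 -0.0175 0 0 0 0.5" --pt "0.01 0 -0.0175 0 0 0 0.5" --pt "0.009 0 -0.0175 0 0 0 0.5" --pt "0.008 0 -0.0165 0 0 0 0.5" --pt "0 0 0 0 0 0 0.5"

```text
t: 9.3
eef_pos: [0.4971, -0.2907, 0.0997]
tool_rot: [0.188, 0.68, 0.685, 0.181]
contact_force: [-1.0, 0.0, -0.4]
gripper_width: 0.5
grasp_force: 0.0
```

```bash
python3 - <<'E'
from station import bot
from h import *
s=bot.read_camera("scene"); o=bot.get_obs()
print(o["eef_pos"],o["contact_force"],rot(o["tool_rot"]).as_matrix())
crop(s,340,180,130,130,4.4,"pics/gr.png")
E
```

```text
[ 0.496  -0.2917  0.0997] [-1.1393 -0.6239 -0.1909] [[-0.0021  0.8648  0.5022]
 [ 0.9999  0.0081 -0.0098]
 [-0.0126  0.5021 -0.8647]]
```

View pics/gr.png

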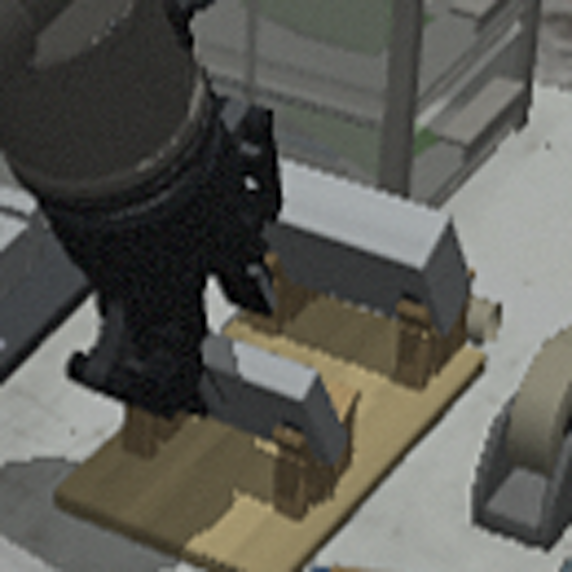

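The picture shows the two fingers straddling the thin plate near its middle (lower finger at 140,390, upper at 250,290), well clear of the thick plate.

Emit:
jog_arm --pt "0.0036 0.002 -0.012 0 0 0 0.5" --pt "0 0 0 0 0 0 0.5" --pt "0 0 0 0 0 0 0" --pt "0 0 0 0 0 0 0" --pt "0 0 0 0 0 0 0" --pt "0 0 0 0 0 0 0" --newtons 70

```text
t: 9.95
eef_pos: [0.499, -0.29, 0.0895]
tool_rot: [0.184, 0.681, 0.686, 0.178]
contact_force: [-4.2, 0.2, 6.6]
gripper_width: 0.174
grasp_force: 68.9
```

Emit:
jog_arm --pt "-0.008 0 0.014 0 0 0 0" --pt "-0.015 0 0.026 0 0 0 0" --pt "-0.01 0 0.04 0 0 0 0" --pt "0 0 0.045 0 0 0 0" --pt "0.01 0 0.04 0 0.105 0 0" --pt "0.015 0 0.03 0 0.105 0 0" --pt "0.015 0 0 0 0.105 0 0" --pt "0.015 0 0 0 0.105 0 0" --pt "0.015 0 0 0 0.105 0.1 0" --pt "0 0 0 0 0 0.1 0"

```text
t: 10.95
eef_pos: [0.5374, -0.283, 0.2613]
tool_rot: [0.012, 0.622, 0.782, 0.029]
contact_force: [-0.4, -0.2, -2.9]
gripper_width: 0.182
grasp_force: 69.2
```

```bash
python3 - <<'E'
from station import bot
from h import *
o=bot.get_obs()
print(o["eef_pos"],o["q"],o["contact_force"],o["gripper_width"],rot(o["tool_rot"]).as_matrix())
E
```

```text
[ 0.5374 -0.283   0.2613] [ 0.1575  0.3502  0.3204  1.7577 -0.1869  1.0222  0.7795] [-0.3949 -0.2096 -2.8654] 0.18171901360901596 [[-0.2249  0.9729  0.0544]
 [ 0.9742  0.2235  0.03  ]
 [ 0.0171  0.0597 -0.9981]]
```

Emit:
jog_arm --pt "0 0 0 0 0 0.14 0" --pt "0 0.015 0 0 0 0.14 0" --pt "0 0.025 0 0 0 0.14 0" --pt "0 0.025 0 0 0 0.14 0" --pt "0 0.025 0 0 0 0.14 0" --pt "0 0.025 0 0 0 0.14 0" --pt "-0.01 0.025 -0.01 0 0 0.14 0" --pt "-0.02 0.02 -0.02 0 0 0.14 0" --pt "-0.02 0.015 -0.02 0 0 0.14 0" --pt "0 0.005 0 0 0 0.12 0"

```text
t: 11.95
eef_pos: [0.4779, -0.1037, 0.209]
tool_rot: [-0.013, -0.016, 0.999, 0.032]
contact_force: [-0.0, -1.0, -1.8]
gripper_width: 0.169
grasp_force: 69.1
```

```bash
cat > st.py <<'E'
from station import bot
from h import *
o=bot.get_obs(); w=rot(o["tool_rot"]); a=.038
g=R.from_matrix(np.array([[np.cos(a),-np.sin(a),0],[np.sin(a),np.cos(a),0],[0,0,-1.]])@np.diag([-1,1,1])) if 0 else R.from_matrix(np.array([[-np.cos(a),-np.sin(a),0],[-np.sin(a),np.cos(a),0],[0,0,-1.]]))
print(o["t"],o["eef_pos"],o["q"],o["contact_force"],o["gripper_width"]); print("fix rotvec",(g*w.inv()).as_rotvec())
E
python3 st.py
```

```text
11.95 [ 0.4779 -0.1037  0.209 ] [ 0.1291  0.2464 -0.0068  2.0101 -0.0724  0.9216  1.7707] [-0.0224 -1.0165 -1.7994] 0.16934855907943802
fix rotvec [-0.0631 -0.0278  0.0054]
```

Emit:
jog_arm --pt "0 0 -0.02 -0.063 -0.028 0.005 0" --pt "0 0 -0.02 0 0 0 0" --pt "0 0 0 0 0 0 0" --pt "0 0 0 0 0 0 0"

```text
t: 12.35
eef_pos: [0.4828, -0.1059, 0.1721]
tool_rot: [0.004, -0.015, 1.0, -0.0]
contact_force: [1.1, -0.1, -2.2]
gripper_width: 0.174
grasp_force: 69.2
```

```bash
python3 st.py; python3 - <<'E'
from station import bot
from h import *
s=bot.read_camera("scene");t=bot.read_camera("top")
a=cv2.resize(s["img"][160:290,260:380],None,fx=4,fy=4,interpolation=cv2.INTER_CUBIC);b=cv2.resize(t["img"][180:310,240:320],None,fx=4,fy=4,interpolation=cv2.INTER_CUBIC)
cv2.imwrite("pics/j.png",np.hstack([a,b])[:,:,::-1])
E
```

```text
12.35 [ 0.4828 -0.1059  0.1721] [ 0.089   0.2806  0.0006  2.0649 -0.0001  0.7877  1.6909] [ 1.0653 -0.1412 -2.2035] 0.17361677616359392
fix rotvec [0.0008 0.0083 0.0076]
```

View pics/j.png

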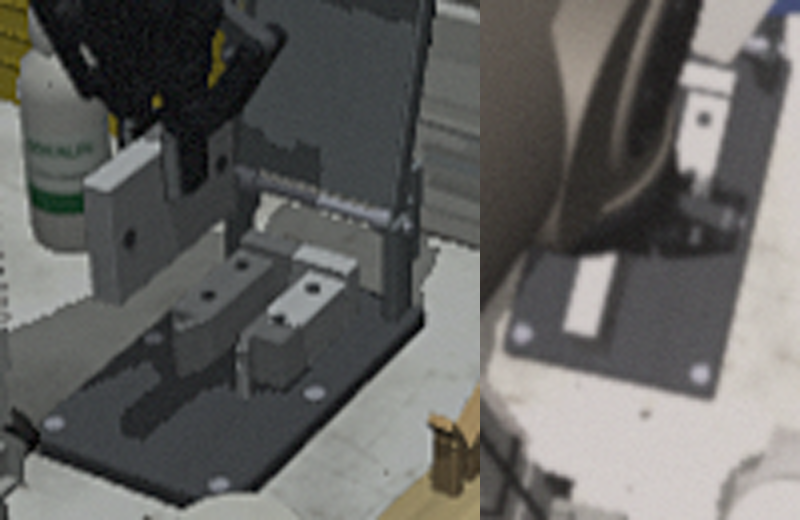

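The left panel shows the plate upright in the grip in front of the cheeks; the right panel shows its near end's top edge at (563,332)–(601,338). I check it against the gap's centreline.

```bash
python3 - <<'E'
from station import bot
from h import *
t=bot.read_camera("top");s=bot.read_camera("scene")
T=lambda U,V:(240+(U-480-1.5)/4,180+(V-1.5)/4)
S=lambda U,V:(260+(U-1.5)/4,160+(V-1.5)/4)
for z in(.174,.179,.184): print(plane(t,[T(563,332),T(601,338),T(582,253)],z))
print(tri((t,s),(T(563,332),S(85,188))))
print("bottom near corners (scene) at z",[plane(s,[S(93,290),S(120,300)],z) for z in (.11,.115)])
E
```

```text
[[ 0.43   -0.0996  0.174 ]
 [ 0.4318 -0.1172  0.174 ]
 [ 0.4679 -0.0977  0.174 ]]
[[ 0.4293 -0.1004  0.179 ]
 [ 0.4311 -0.1178  0.179 ]
 [ 0.4669 -0.0985  0.179 ]]
[[ 0.4286 -0.1011  0.184 ]
 [ 0.4303 -0.1185  0.184 ]
 [ 0.466  -0.0993  0.184 ]]
(array([ 0.4307, -0.1012,  0.1765]), np.float64(0.0016277564896567517))
bottom near corners (scene) at z [array([[ 0.4447, -0.0912,  0.11  ],
       [ 0.4447, -0.1073,  0.11  ]]), array([[ 0.4389, -0.0962,  0.115 ],
       [ 0.4389, -0.1121,  0.115 ]])]
```

Emit:
jog_arm --pt "-0.003 0.0035 -0.02 0 0.008 0.007 0" --pt "0 0 -0.025 0 0 0 0" --pt "0 0 -0.02 0 0 0 0" --pt "0 0 -0.015 0 0 0 0" --pt "0 0 -0.01 0 0 0 0" --pt "0 0 0 0 0 0 0" --pt "0 0 0 0 0 0 0"

```text
t: 13.25
eef_pos: [0.4806, -0.1025, 0.0827]
tool_rot: [0.001, -0.019, 1.0, -0.0]
contact_force: [-0.3, 0.8, -2.8]
gripper_width: 0.176
grasp_force: 69.3
```

```bash
python3 st.py
```

```text
13.25 [ 0.4806 -0.1025  0.0827] [ 0.0876  0.4261 -0.0061  2.1255  0.0058  0.5874  1.6855] [-0.3239  0.7615 -2.7556] 0.17621455847709158
fix rotvec [0.0009 0.0025 0.0006]
```

Emit:
jog_arm --pt "0 0 -0.006 0 0 0 0" --pt "0.01 0.0004 0 0 0 0 0" --pt "0.01 0.0004 0 0 0 0 0" --pt "0.01 0.0004 0 0 0 0 0" --pt "0 0 0 0 0 0 0"

```text
t: 13.75
eef_pos: [0.5128, -0.1008, 0.0765]
tool_rot: [0.002, -0.019, 1.0, -0.0]
contact_force: [-0.3, 0.4, -1.6]
gripper_width: 0.178
grasp_force: 69.3
```

Emit:
jog_arm --pt "0.01 0.0004 0 0 0 0 0" --pt "0.01 0.0004 0 0 0 0 0" --pt "0 0 -0.003 0 0 0 0" --pt "0 0 -0.002 0 0 0 0" --pt "0 0 0 0 0 0 0"

```text
t: 14.25
eef_pos: [0.5303, -0.1003, 0.0711]
tool_rot: [0.001, -0.019, 1.0, -0.0]
contact_force: [1.0, -0.0, -0.4]
gripper_width: 0.174
grasp_force: 69.8
```

Emit:
jog_arm --pt "0.005 0.0002 0 0 0 0 0" --pt "0.005 0.0002 0 0 0 0 0" --pt "0.004 0.0001 -0.001 0 0 0 0" --pt "0 0 -0.001 0 0 0 0" --pt "0 0 0 0 0 0 0"

```text
t: 14.75
eef_pos: [0.5418, -0.1, 0.0707]
tool_rot: [-0.002, -0.019, 1.0, -0.0]
contact_force: [-15.4, 1.4, 28.2]
gripper_width: 0.178
grasp_force: 74.0
```

Emit:
jog_arm --pt "0 0 0.001 0 0 0 0" --pt "0.002 0.0001 0 0 0 0 0" --pt "0.002 0.0001 0 0 0 0 0" --pt "0 0 0 0 0 0 0"

```text
t: 15.15
eef_pos: [0.5464, -0.1001, 0.0708]
tool_rot: [-0.001, -0.018, 1.0, -0.0]
contact_force: [-9.6, 0.5, 16.0]
gripper_width: 0.175
grasp_force: 71.9
```

```bash
python3 st.py
```

```text
15.15 [ 0.5464 -0.1001  0.0708] [ 0.0696  0.5255 -0.0017  1.9794  0.0034  0.6389  1.6731] [-9.5969  0.5073 15.9957] 0.17532107380465867
fix rotvec [ 0.001  -0.0023  0.0011]
```

Emit:
jog_arm --pt "0 0 0.0007 0 0 0 0" --pt "0.002 0.0001 0 0 0 0 0" --pt "0.001 0 0 0 0 0 0" --pt "0 0 0 0 0 0 0"

```text
t: 15.55
eef_pos: [0.5488, -0.0998, 0.0708]
tool_rot: [-0.002, -0.019, 1.0, -0.0]
contact_force: [-11.3, 0.5, 12.2]
gripper_width: 0.177
grasp_force: 71.7
```

Emit:
jog_arm --pt "0 0 0.0005 0 0 0 0" --pt "0.002 0.0001 0 0 0 0 0" --pt "0.002 0 0 0 0 0 0" --pt "0 0 0 0 0 0 0"

```text
t: 15.95
eef_pos: [0.5489, -0.0998, 0.0708]
tool_rot: [-0.006, -0.018, 1.0, -0.0]
contact_force: [-21.6, 0.1, 21.6]
gripper_width: 0.175
grasp_force: 72.9
```

```bash
python3 st.py;  python3 - <<'E'
from station import bot
from h import *
s=bot.read_camera("scene")
crop(s,280,180,110,110,5,"pics/in.png")
E
```

```text
15.95 [ 0.5489 -0.0998  0.0708] [ 0.0682  0.5318 -0.001   1.967   0.003   0.6543  1.6723] [-21.6245   0.1068  21.6464] 0.175177778352867
fix rotvec [ 0.0005 -0.0116  0.0014]
```

View pics/in.png

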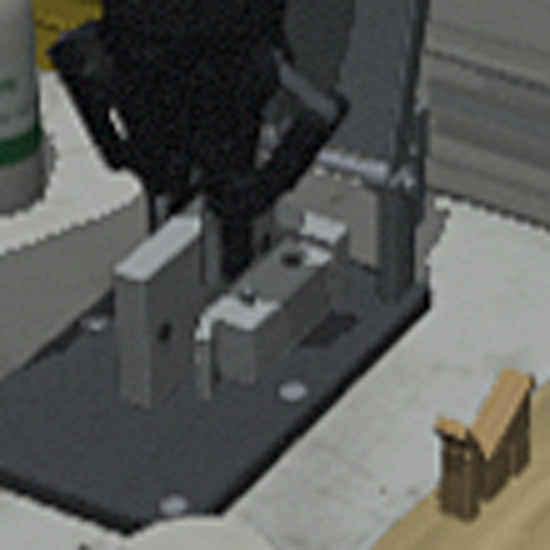

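The picture shows the plate upright in the gap with its near end at (135,340) and its bottom on the bed. The x force rose while x stayed put, so it is against the stop. I ease off, release and lift.

Emit:
jog_arm --pt "-0.002 0 0 0 0 0 0" --pt "0 0 0 0 0 0 0" --pt "0 0 0 0 0 0 0.4" --pt "0 0 0 0 0 0 0.4" --pt "0 0 0.02 0 0 0 0.4" --pt "0 0 0.04 0 0 0 0.4" --pt "0 0 0.04 0 0 0 0.4" --pt "0 0 0 0 0 0 0.4" --newtons 40

```text
t: 16.8
eef_pos: [0.5578, -0.0997, 0.1769]
tool_rot: [0.007, -0.019, 1.0, -0.001]
contact_force: [1.1, 0.7, 0.2]
gripper_width: 0.399
grasp_force: 0.0
```

```bash
python3 st.py;  python3 - <<'E'
from station import bot
from h import *
s=bot.read_camera("scene");t=bot.read_camera("top")
S=lambda U,V:(280+(U-2)/5,180+(V-2)/5)
print(plane(s,[S(120,398),S(152,408)],.014),plane(s,[S(117,275),S(150,283)],.079))
a=cv2.resize(s["img"][100:290,270:390],None,fx=3.1,fy=3.1,interpolation=cv2.INTER_CUBIC);b=cv2.resize(t["img"][170:290,235:340],None,fx=4,fy=4,interpolation=cv2.INTER_CUBIC)
h=min(len(a),len(b)); b=b[:h]; a=cv2.copyMakeBorder(a,0,0,0,0,0)
c=np.zeros((max(len(a),len(b)),a.shape[1]+b.shape[1],3),np.uint8);c[:len(a),:a.shape[1]]=a;c[:len(b),a.shape[1]:]=b
cv2.imwrite("pics/fin.png",c[:,:,::-1]); print(a.shape)
E
```

```text
16.8 [ 0.5578 -0.0997  0.1769] [ 0.0639  0.38    0.0032  1.9017 -0.0006  0.8464  1.6757] [1.1133 0.7081 0.2216] 0.3985914501734107
fix rotvec [0.0016 0.0134 0.0004]
[[ 0.4996 -0.0936  0.014 ]
 [ 0.501  -0.1088  0.014 ]] [[ 0.495  -0.0995  0.079 ]
 [ 0.4974 -0.1139  0.079 ]]
(589, 372, 3)
```

View pics/fin.png

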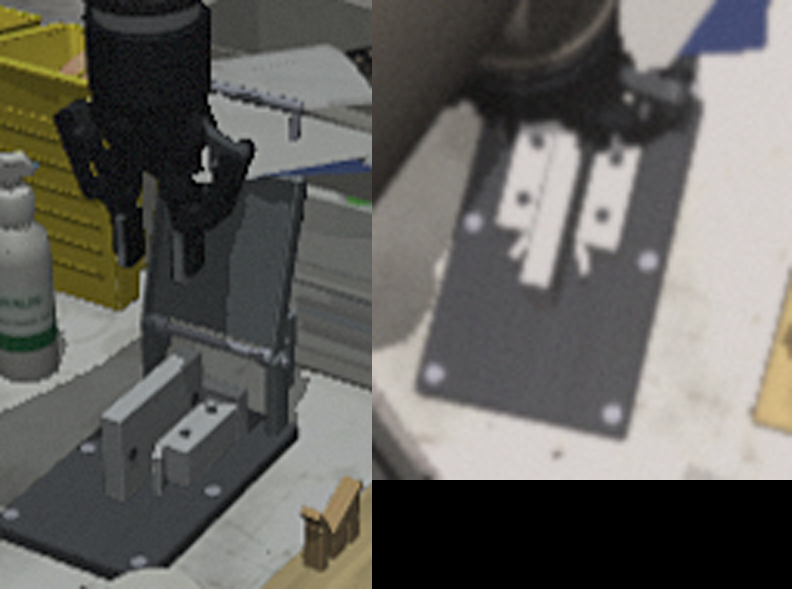

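The plate stands free in the gap, guard open. The top panel shows its near end at (520,285)–(545,290) and the cheeks' near ends at (499,224)/(586,245); it should stick out 35 mm.

```bash
python3 - <<'E'
from station import bot
from h import *
t=bot.read_camera("top");s=bot.read_camera("scene");o=bot.get_obs()
T=lambda U,V:(235+(U-372-1.5)/4,170+(V-1.5)/4)
S=lambda U,V:(270+(U-1)/3.1,100+(V-1)/3.1)
p=plane(t,[T(520,285),T(546,290)],.079).mean(0); c=plane(t,[T(498,224),T(520,229),T(586,245),T(613,249)],.044)
print(p,c,c[:,0].mean()-p[0])
print(plane(t,[T(538,143),T(523,198),T(616,159),T(602,215)],.044).mean(0),plane(t,[T(473,222),T(648,260),T(434,373),T(612,413)],.015).mean(0))
print(plane(t,[T(520,285),T(546,290),T(553,140),T(580,145)],.079))
print("scene bottom near",plane(s,[S(105,490),S(127,498)],.014),"top near",plane(s,[S(104,413),S(127,420)],.079),"screws",plane(s,[S(11,513),S(139,562)],.015),"cheek near corner",plane(s,[S(165,450),S(190,457)],.044))
g=cv2.cvtColor(s["img"],cv2.COLOR_RGB2GRAY)
E
```

```text
[ 0.4939 -0.102   0.079 ] [[ 0.5298 -0.0695  0.044 ]
 [ 0.5302 -0.0818  0.044 ]
 [ 0.5308 -0.1186  0.044 ]
 [ 0.5324 -0.1333  0.044 ]] 0.03696833479971373
[ 0.5644 -0.1002  0.044 ] [ 0.4921 -0.1027  0.015 ]
[[ 0.4934 -0.0951  0.079 ]
 [ 0.4943 -0.1089  0.079 ]
 [ 0.5732 -0.0905  0.079 ]
 [ 0.5743 -0.1049  0.079 ]]
scene bottom near [[ 0.5036 -0.0905  0.014 ]
 [ 0.5041 -0.1081  0.014 ]] top near [[ 0.5002 -0.0962  0.079 ]
 [ 0.5015 -0.1134  0.079 ]] screws [[ 0.4491 -0.0548  0.015 ]
 [ 0.4518 -0.1553  0.015 ]] cheek near corner [[ 0.5279 -0.1231  0.044 ]
 [ 0.53   -0.1414  0.044 ]]
```

Contact force showed the stop, but the views scatter by a few mm, so a gentle push on the plate's end with shut fingers will confirm it is home.

Emit:
jog_arm --pt "-0.03 -0.001 0 0 0.0134 0 0" --pt "-0.03 -0.001 0 0 0 0 0" --pt "-0.026 -0.001 0 0 0 0 0" --pt "0 0 -0.03 0 0 0 0" --pt "0 0 -0.04 0 0 0 0" --pt "0 0 -0.03 0 0 0 0" --pt "0 0 -0.015 0 0 0 0" --pt "0 0 0 0 0 0 0"

```text
t: 17.8
eef_pos: [0.4646, -0.102, 0.0532]
tool_rot: [-0.009, -0.019, 1.0, 0.0]
contact_force: [-0.3, -0.1, 0.4]
gripper_width: -0.004
grasp_force: 0.0
```

Emit:
jog_arm --pt "0.005 0 0 0 0 0 0" --pt "0.004 0 0 0 0 0 0" --pt "0 0 0 0 0 0 0"

```text
t: 18.1
eef_pos: [0.4779, -0.1025, 0.0573]
tool_rot: [-0.004, -0.019, 1.0, -0.0]
contact_force: [-0.3, 0.9, 0.5]
gripper_width: -0.003
grasp_force: 0.0
```

Emit:
jog_arm --pt "0.003 0 0 0 0 0 0" --pt "0.002 0 0 0 0 0 0" --pt "0.002 0 0 0 0 0 0" --pt "0 0 0 0 0 0 0"

```text
t: 18.5
eef_pos: [0.4824, -0.1025, 0.0562]
tool_rot: [-0.007, -0.019, 1.0, -0.0]
contact_force: [-2.4, -0.8, 1.1]
gripper_width: -0.003
grasp_force: 0.0
```

Emit:
jog_arm --pt "0.002 0 0 0 0 0 0" --pt "0.002 0 0 0 0 0 0" --pt "0 0 0 0 0 0 0"

```text
t: 18.8
eef_pos: [0.4824, -0.1026, 0.0552]
tool_rot: [-0.01, -0.018, 1.0, -0.0]
contact_force: [-12.0, -0.2, 3.8]
gripper_width: 0.003
grasp_force: 0.0
```

Force climbs to 12 N with no motion, so the plate is home. Back off, lift clear and check once numerically.

Emit:
jog_arm --pt "-0.012 0 0 0 0 0 0" --pt "-0.005 0 0 0 0 0 0" --pt "0 0 0.02 0 0 0 0" --pt "0 0 0.04 0 0 0 0" --pt "0 -0.01 0.04 0 0 0 0" --pt "0 -0.01 0.04 0 0 0 0" --pt "0 0 0 0 0 0 0" --pt "0 0 0 0 0 0 0"

```text
t: 19.6
eef_pos: [0.471, -0.1227, 0.1974]
tool_rot: [-0.004, -0.019, 1.0, -0.001]
contact_force: [-0.4, -0.3, -0.5]
gripper_width: -0.0
grasp_force: 0.0
```

```bash
python3 st.py; python3 - <<'E'
from station import bot
from h import *
s=bot.read_camera("scene")
a=cv2.resize(s["img"][100:330,260:480],None,fx=2.5,fy=2.5,interpolation=cv2.INTER_CUBIC)
cv2.imwrite("pics/end.png",a[:,:,::-1])
E
```

```text
19.6 [ 0.471  -0.1227  0.1974] [ 0.1158  0.2403  0.0109  2.0488 -0.0005  0.8602  1.7345] [-0.4286 -0.3319 -0.5206] -0.000321533167958891
fix rotvec [ 0.0012 -0.0078  0.0009]
```

View pics/end.png

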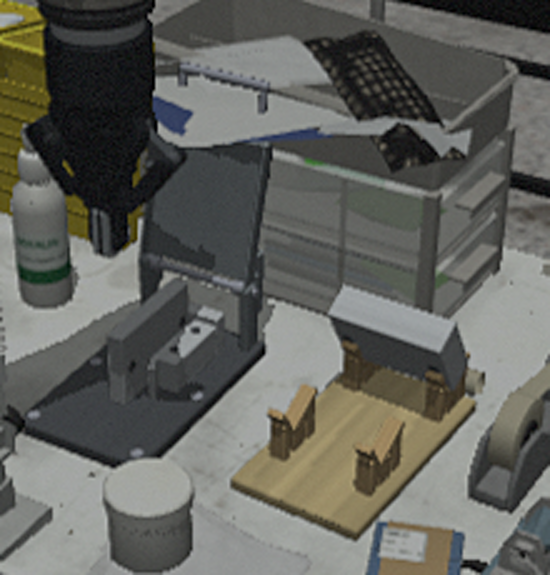

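The picture shows the guard open (bar at 225,85), the thin plate upright in the gap (150,340), the thick plate in the rack (400,330), the bystanders in place and the gripper free.

```bash
python3 -c "
from station import bot
print(bot.hand_in())"
```

```text
the job is handed in; nothing more can be done
None
```

I handed the job in at about 20 s, but it returned no verdict: the guard leans open on its stop, the thin plate is pushed home in the gap and released, and the thick plate, jar, bottle and carton look undisturbed in the last picture.

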